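# Weigh out a tumbler of sweets

## Task

Lift the steel tumbler with the sweets out of the cardboard caddy, stand it on the rubber mat with the sweets still in it and let go. Then take it up again and keep it tipped over the scale until all six sweets lie in the pan, and stand the empty tumbler upright on the rubber mat again. Leave the other tumbler and the rest of the counter's things where they are.

Things in the scene. Friction and masses are not known exactly. Their poses are not given: they have to be found in the camera images.
- cup: steel tumbler holding the six sweets: round, 90 mm tall, outside diameter 62 mm at the foot flaring to 69 mm at the rim, wall 3 mm, inner floor 5 mm up, about 0.2 kg full; the sweets fill it to about 60 mm. It starts in one cell of the caddy, so its lower body can be gripped only after it is out; a grip at the rim leaves the gripper over its mouth. Origin: centre of its underside, z up its axis
- empty_cup: bystander: an identical steel tumbler, empty, in the caddy's other cell. Origin: centre of its underside
- caddy: fixed open-topped cardboard caddy, 100 (x) by 200 (y) by 50 mm high, walls and floor 5 mm, one wall in the middle makes two cells side by side along its y axis, their centres at y = -50 and +50 mm. A tumbler in it stands on the 5 mm floor and sticks out 45 mm above the walls. Origin: centre of its underside
- mat: fixed flat square rubber mat, dark, 160 by 160 mm, 4 mm thick. Origin: centre of its underside, sides along its x and y
- scale: fixed white shop scale, housing 190 by 190 mm and 48 mm high, with a round steel pan on top. Origin: centre of its underside
- pan (a point): centre of the inner floor of the scale's steel pan, 61 mm above the table. The pan is an open bowl, inside radius 62 mm at its floor and 95 mm at its rim, its rim (outside radius 98 mm) 51 mm above this point, 112 mm above the table
- sweet0: one of the six gold-wrapped sweets in the tumbler: rounded, 32 mm long, 22 mm thick, 12 g. Origin: its centre, x along its length
- sweet1: one of the six gold-wrapped sweets in the tumbler: rounded, 32 mm long, 22 mm thick, 12 g. Origin: its centre, x along its length
- sweet2: one of the six gold-wrapped sweets in the tumbler: rounded, 32 mm long, 22 mm thick, 12 g. Origin: its centre, x along its length
- sweet3: one of the six gold-wrapped sweets in the tumbler: rounded, 32 mm long, 22 mm thick, 12 g. Origin: its centre, x along its length
- sweet4: one of the six gold-wrapped sweets in the tumbler: rounded, 32 mm long, 22 mm thick, 12 g. Origin: its centre, x along its length
- sweet5: one of the six gold-wrapped sweets in the tumbler: rounded, 32 mm long, 22 mm thick, 12 g. Origin: its centre, x along its length
- tin: bystander: flat round tin, 72 mm across, 28 mm high. Origin: centre of its underside
- bar_pack: bystander: flat yellow pack, 60 (x) by 130 (y) by 20 mm. Origin: centre of its underside
- jar: bystander: jar 80 mm across, 120 mm tall. Origin: centre of its underside
- can: bystander: can 66 mm across, 115 mm tall. Origin: centre of its underside
- carton: bystander: cardboard carton 60 (x) by 110 (y) by 50 mm. Origin: centre of its underside

How it is judged (in metres and radians):
On the way, in this order (a step that is already met when the one before it is completed fails the run):
1. the tumbler stands upright on the mat, let go, with all six sweets in it (x of cup in the frame of mat between -0.065 and 0.065 m and y of cup in the frame of mat between -0.065 and 0.065 m and z of cup in the frame of mat between 0 and 0.01 m and angle between cup's own z axis and vertical below 0.1 rad and contact force between the fingers and cup below 0.05 N and linear speed of cup below 0.02 m/s and horizontal distance between each of sweet0, sweet1, sweet2, sweet3, sweet4, sweet5 and cup below 0.036 m and z of sweet0 in the frame of cup between 0 and 0.09 m and z of sweet1 in the frame of cup between 0 and 0.09 m and z of sweet2 in the frame of cup between 0 and 0.09 m and z of sweet3 in the frame of cup between 0 and 0.09 m and z of sweet4 in the frame of cup between 0 and 0.09 m and z of sweet5 in the frame of cup between 0 and 0.09 m), for 0.2 s.
2. the tumbler is held, tipped by more than 60 degrees, over the scale (its foot within 0.2 m of the pan's centre, seen from above) while all six sweets lie in the pan (angle between cup's own z axis and vertical above 1.05 rad and contact force between the fingers and cup above 0.3 N and horizontal distance between cup and pan below 0.2 m and horizontal distance between each of sweet0, sweet1, sweet2, sweet3, sweet4, sweet5 and pan below 0.09 m and z of each of sweet0, sweet1, sweet2, sweet3, sweet4, sweet5 in the frame of scale below 0.115 m and height (world z) of each of sweet0, sweet1, sweet2, sweet3, sweet4, sweet5 above 0.058 m), for 0.1 s.
At the end, for the whole second after the job is handed in: All six sweets rest in the scale's pan (within 90 mm of its axis and not above its rim), and the tumbler stands upright (within 0.1 rad) on the mat, its centre within 65 mm of the mat's centre along each of the mat's sides, released and at rest (x of cup in the frame of mat between -0.065 and 0.065 m and y of cup in the frame of mat between -0.065 and 0.065 m and z of cup in the frame of mat between 0 and 0.01 m and angle between cup's own z axis and vertical below 0.1 rad and contact force between the fingers and cup below 0.05 N and linear speed of cup below 0.02 m/s and horizontal distance between each of sweet0, sweet1, sweet2, sweet3, sweet4, sweet5 and pan below 0.09 m and z of each of sweet0, sweet1, sweet2, sweet3, sweet4, sweet5 in the frame of scale below 0.115 m and height (world z) of each of sweet0, sweet1, sweet2, sweet3, sweet4, sweet5 above 0.058 m and linear speed of each of sweet0, sweet1, sweet2, sweet3, sweet4, sweet5 below 0.05 m/s); the robot touches nothing.
It fails at once if another tumbler, tin, pack, jar, can or carton is moved by more than 40 mm (distance of any of empty_cup, tin, bar_pack, jar, can, carton from where it was at the start of the episode above 0.04 m).
It fails at once if the tumbler is tipped by more than 60 degrees away from the scale (0.25 m or more from the pan's centre) (angle between cup's own z axis and vertical above 1.05 rad and horizontal distance between cup and pan above 0.25 m).
It also fails if it takes over 69 s, if anything falls off the work surface, if the arm or the gripper's body presses on something with over 40 N, if the wrist force passes 120 N, or if a joint passes its speed limit or range.

## Robot

A 6-joint arm with a two-finger parallel gripper is mounted at the origin on the work surface. World frame = base frame: x ahead of the robot, y to its left, z up, the work surface at z = 0. Lengths are in mm, angles in rad, forces in N, time in s.
With the tool pointing down it reaches from about 350 to 875 mm from the base axis. Payload 4.2 kg.
Tool frame: the origin (TCP) lies at the very end of the fingers, on their centre line; the grasp point (between the pads) lies 19 mm behind it; z points along the fingers, y is the line along which they close (so a half turn about z gives the same grasp; the last joint's range is limited). The gripper opens to 85 mm and grips with 20 to 120 N. Pads are 22 mm wide; open, the fingers measure 114 mm over their backs; the gripper's body (76 mm by 85 mm) begins 54 mm behind the grasp point. The pads swing forward as they close: fully open they stand 13 mm farther back than shut.
Start: joints at [1.501, 0.385, 0.008, 0, -1.194, -0.259], TCP at [201.785, 591.508, 231.312] pointing down, gripper open.
Joint ranges: [-3.14, 3.14], [-1.21, 2.06], [-1.07, 1.41], [-3.16, 2.05], [-2.99, -0.16], [-3.1, 3.1]. Speed limits (rad/s): [2.79, 2.79, 3.14, 3.14, 3.14, 3.14].

## Interface

Orientations are given as a unit quaternion [x, y, z, w].
In Python, from bench import read_state, get_image, get_calibration, job_done gives the robot as it stands.
- The arm moves only by the shell command python3 -m creep 'ROWS'. ROWS is a JSON object of lists of equal length, an entry for each row: "translation": the shift along the world's x, y, z in cm, a list of three; "delta_rot": the turn, a rotation vector about the world's x, y, z in degrees, a list of three; "hand": the finger opening in cm, from 0 to 8.54. A call has 1 to 8 rows; each row is the pose to reach, as a shift and turn from the pose commanded when the call began; what a row does not reach only later rows make up. A row lasts 1/8 s, in which the tool goes at most 62.5 mm and 10.7 degrees, less where a joint would pass 70% of its speed; a pose out of reach is approached as far as the arm can. A call with a gripper value outside its range is refused whole. The fingers move at their own pace and stop on an object; the grip force is fixed at half the most. Time passes only in rows, so rows that repeat a pose let the fingers close. It gives the time, the measured TCP pose, the force, the opening and the grip force at its end, in the units of the state.
- read_state(): the state, without advancing time (a new reading comes with each control period).
- get_image(name): name is "scene" or "side" or "wrist"; returns (picture, depth): 420x560x3 uint8, red, green, blue; 420x560 float32, mm along the optical axis (not along the pixel's ray), 0 where there is no reading.
- get_calibration(name): a dict with "intrinsics" (3x3 intrinsics, pixels), "xyz" and "attitude" of the camera in the world. Camera axes: x right, y down, z forward; pixel columns grow to the right and rows downward; lengths in mm; the calibration is good to about 2 mm. A picture is of the moment at which its call begins: read the wrist's pose just before it. get_calibration takes no time and is no camera call; for the wrist camera it gives the pose at the moment of the call.
- job_done(): hands the job in; it is judged then, once.
The state is a dict: "clock": time; "joints": joint angles; "joint_vel": joint speeds; "joint_efforts": joint torques, N m; "position": TCP position; "ee_rot": TCP orientation; "contact_force": force on the tool from outside, world axes, zero at the start; "wrist_torque": the same for the moment, N m; "gripper_width": finger opening in mm; "grasp_force": force on a finger pad.
Only numpy, scipy, OpenCV 4.12 (cv2) and the standard library are available. Lean on these libraries where they do the work, as an engineer would, in place of code of your own. Each camera call takes 0.05 s, during which the arm holds its last target. There are 200 camera calls.

## Working session

There is one attempt and no reset: what is moved stays moved. The work goes in short steps, Python scripts to look and compute and a shell command to move; the robot and the scene stay as the last step left them, time stands still between calls to the robot, and variables do not carry over. Pictures are saved under pics/ and viewed, at most 10 in all, crops included, and the job is handed in when it is done.

```bash
mkdir -p pics; ls
python3 - <<'E'
from bench import *
import cv2,numpy as np
print(read_state())
for n in("scene","side"):
    p,d=get_image(n); cv2.imwrite(f"pics/{n}0.png",p[:,:,::-1]); np.save(f"{n}0.npy",d); np.save(f"{n}0rgb.npy",p)
    print(n,get_calibration(n))
E
```

```text
pics
{'clock': 0.0, 'joints': array([ 1.50057381e+00,  3.85549430e-01,  6.63167537e-03, -4.98122304e-04,
       -1.19398306e+00, -2.58623852e-01]), 'joint_vel': array([ 3.82545554e-04, -1.47549435e-03,  1.25634748e-03, -8.89357075e-04,
        4.31691428e-04, -5.74895509e-05]), 'joint_efforts': array([-2.91559209e-04, -3.92285478e+01,  1.88403100e+01,  4.18605387e+00,
       -4.57885602e-03, -9.91214705e-06]), 'position': array([201.62462517, 590.97442878, 230.22829436]), 'ee_rot': array([ 9.86497318e-01, -1.63773873e-01, -1.31489001e-04,  1.06935363e-03]), 'contact_force': array([ 0.54603816, -0.19033188, -0.35338098]), 'wrist_torque': array([ 0.04500889, -0.00864177,  0.00119904]), 'grasp_force': 0.0, 'gripper_width': 85.21388632135775}
scene {'intrinsics': array([[379.49317384,   0.        , 281.61554091],
       [  0.        , 379.49317384, 214.8508372 ],
       [  0.        ,   0.        ,   1.        ]]), 'xyz': array([1044.14786924, -230.99386642,  753.20846013]), 'attitude': array([ 0.81310576,  0.47752319, -0.16942049, -0.28657866])}
side {'intrinsics': array([[444.64294211,   0.        , 276.46982661],
       [  0.        , 444.64294211, 217.43256503],
       [  0.        ,   0.        ,   1.        ]]), 'xyz': array([438.62286737, 700.67083202, 641.45624003]), 'attitude': array([-0.10349782,  0.90083154, -0.41994687,  0.03788625])}
```

View pics/scene0.png

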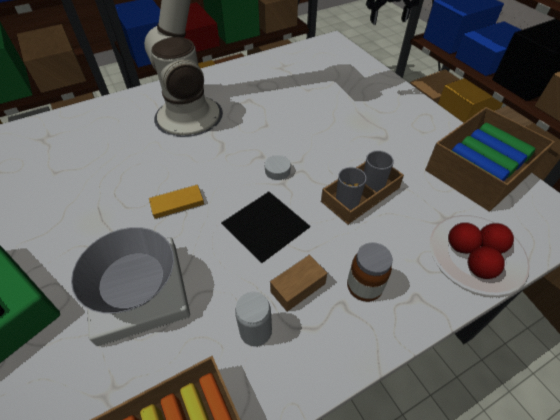

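View pics/side0.png

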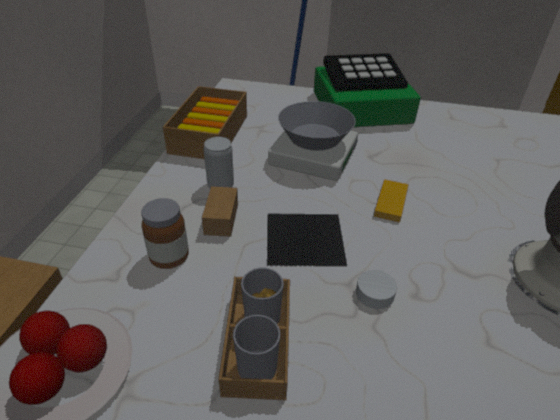

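The scene view shows the mat at (265,225), the caddy at (362,185) and the scale pan at (125,270). The side view shows gold sweets in the cup at (262,290), the one nearer the mat, so the empty cup is at (257,345).

```bash
cat > h.py <<'E'
from bench import *
import cv2,numpy as np
from scipy.spatial.transform import Rotation as R
from scipy.optimize import least_squares
def cloud(n,d,c=None):
    c=c or get_calibration(n); K=c["intrinsics"]; v,u=np.indices(d.shape)
    P=np.stack([(u-K[0,2])*d/K[0,0],(v-K[1,2])*d/K[1,1],d],-1)
    W=P@R.from_quat(c["attitude"]).as_matrix().T+c["xyz"]; W[d==0]=np.nan
    return W
def circ(p,r=None):
    c=p.mean(0)
    if r: 
        s=least_squares(lambda x:np.hypot(*(p-x).T)-r,c,loss="soft_l1",f_scale=2); return s.x.round(1),r
    s=least_squares(lambda x:np.hypot(*(p-x[:2]).T)-x[2],[*c,50],loss="soft_l1",f_scale=2); return s.x.round(1)
E
cat > m.py <<'E'
from h import *
for n in("scene","side"):
    d=np.load(n+"0.npy");I=np.load(n+"0rgb.npy").astype(int);W=cloud(n,d);z=W[...,2]
    px={"scene":dict(cup=(350,187),emp=(378,168),pan=(125,275),tin=(277,168),bar=(176,201),jar=(368,272),can=(254,318),carton=(299,282)),
        "side":dict(cup=(262,290),emp=(257,345),pan=(317,130),tin=(376,290),bar=(392,200),jar=(166,233),can=(219,165),carton=(220,210))}[n]
    print(n)
    uv=np.indices(d.shape)
    for k,(u,v) in px.items():
        rad=70 if k=="pan" else 42
        m=np.hypot(uv[1]-u,uv[0]-v)<rad
        if k in("cup","emp"): mm=m&(z>86)&(z<100)&(np.hypot(uv[1]-u,uv[0]-v)<30); 
        elif k=="pan": mm=m&(z>106)&(z<116)
        else: mm=m&(z>.85*np.nanpercentile(z[m&(z<135)],97))&(z<135)
        p=W[mm]
        print(k,len(p),p.mean(0).round(),circ(p[:,:2]),p[:,2].max().round())
    m=(I.sum(-1)<70)&(abs(z-4)<8)&(W[...,0]>300)&(W[...,0]<800)&(abs(W[...,1])<250)
    _,l,s,c=cv2.connectedComponentsWithStats(m.astype(np.uint8)); i=1+s[1:,4].argmax()
    print("mat",s[i],cv2.minAreaRect(W[l==i][:,:2].astype(np.float32)),np.median(z[l==i]))
    cd=(I[...,0]-I[...,2]>25)&(z>30)&(z<58)
    cc=np.array(px["cup"]);m=cd&(np.hypot(uv[1]-cc[0],uv[0]-cc[1])<(60 if n=="scene" else 110))
    _,l,s,c=cv2.connectedComponentsWithStats(m.astype(np.uint8)); i=1+s[1:,4].argmax()
    q=W[m&(z>44)&(z<55)]
    print("caddy",cv2.minAreaRect(q[:,:2].astype(np.float32)))
E
python3 m.py
```

```text
scene
cup 216 [556. 239.  92.] [557.7 233.7  32.9] 97.0
emp 295 [548. 304.  92.] [539.1 308.   46.6] 98.0
pan 820 [ 532. -325.  110.] [ 553.4 -314.2   94.7] 115.0
tin 389 [369. 129.  28.] [368.7 129.4  26.1] 31.0
bar 725 [ 379. -172.   36.] [ 436.4 -164.3   98.2] 114.0
jar 951 [781. 122. 118.] [780.2 121.9  26. ] 123.0
can 1001 [ 757. -133.  113.] [ 757.  -133.1   23.2] 118.0
carton 1440 [715. -14.  54.] [713.4 -11.1  34.9] 117.0
mat [ 223  193   86   69 3031] ((521.4238891601562, 11.874404907226562), (155.33868408203125, 154.450439453125), 12.812610626220703) 3.7402932838638208
caddy ((554.0494384765625, 280.0069885253906), (100.54237365722656, 199.8768310546875), 9.835272789001465)
side
cup 577 [556. 242.  93.] [556.8 234.1  33. ] 99.0
emp 562 [541. 331.  93.] [541.  330.3  32.5] 99.0
pan 839 [ 535. -429.  111.] [ 379.4 -393.   213. ] 116.0
tin 947 [367. 131.  29.] [367.2 130.6  25.6] 32.0
bar 873 [ 346. -154.   21.] [ 346.6 -155.    37.3] 25.0
jar 943 [774. 131. 119.] [774.7 129.7  26.8] 124.0
can 487 [ 750. -123.  112.] [ 751.5 -127.4   24.4] 119.0
carton 1168 [716.  -9.  55.] [876.2   9.8 171.9] 120.0
mat [302 231   8  11  18] ((518.347412109375, 5.446244239807129), (34.21072769165039, 9.189339637756348), 86.08621978759766) 4.972138306549141
caddy ((606.9067993164062, 156.28797912597656), (139.4573974609375, 484.6095886230469), 23.647056579589844)
```

```bash
python3 -m creep '{"translation":[[5,-5,0],[9.4,-9.4,0],[13.8,-13.8,0],[18.2,-18.2,0],[22.6,-22.6,0],[27,-27,0],[31.4,-31.4,0],[35.5,-35.7,0]],"delta_rot":[[0,0,-5],[0,0,-10],[0,0,-15],[0,0,-20],[0,0,-20],[0,0,-20],[0,0,-20],[0,0,-20]],"hand":[8.54,8.54,8.54,8.54,8.54,8.54,8.54,8.54]}'
python3 -m creep '{"translation":[[0,0,-2],[0,0,-4],[0,0,-6],[0,0,-6],[0,0,-6]],"delta_rot":[[0,0,0],[0,0,0],[0,0,0],[0,0,0],[0,0,0]],"hand":[8.54,8.54,8.54,8.54,8.54]}'
python3 - <<'E'
from h import *
s=read_state();print(s["position"],s["ee_rot"],s["joints"].round(3))
p,d=get_image("wrist");cv2.imwrite("pics/w1.png",p[:,:,::-1]);W=cloud("wrist",d);z=W[...,2]
m=(z>86)&(z<101)
for c in((557,234),(541,330)):
    q=W[m&(np.hypot(W[...,0]-c[0],W[...,1]-c[1])<45)]
    if len(q)>20: print(len(q),circ(q[:,:2],None))
E
```

```text
clock: 1.1
position: [555.4, 235.4, 230.9]
ee_rot: [0.943, -0.332, -0.0, 0.0]
contact_force: [0.7, 1.1, -0.2]
gripper_width: 85.5
grasp_force: 0.0
clock: 1.72
position: [554.7, 237.3, 171.9]
ee_rot: [0.943, -0.332, 0.0, -0.0]
contact_force: [1.1, 0.3, 0.8]
gripper_width: 85.6
grasp_force: 0.0
[554.74830895 237.26024422 171.93529047] [ 9.43166073e-01 -3.32321473e-01  3.73566830e-04 -2.39018521e-04] [ 0.672  0.395 -0.133  0.    -1.042  0.221]
2178 [556.3 231.6  32.4]
1612 [540.7 328.   32.6]
```

View pics/w1.png

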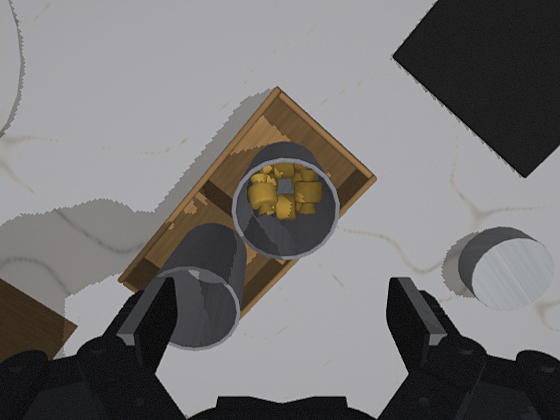

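The wrist view shows the sweet-filled cup's rim centred at (286,208) and the empty cup at (200,308). The fingers straddle the descent line. I'll correct a few mm and descend.

```bash
python3 -m creep '{"translation":[[0.2,-0.4,-2.5],[0.2,-0.4,-5],[0.2,-0.4,-6.5],[0.2,-0.4,-6.5],[0.2,-0.4,-6.5]],"delta_rot":[[0,0,0],[0,0,0],[0,0,0],[0,0,0],[0,0,0]],"hand":[8.54,8.54,8.54,8.54,8.54]}'; python3 -c "
from h import *
print(read_state()['joint_vel'].round(3),read_state()['joints'].round(3))"
```

```text
clock: 2.4
position: [557.1, 233.5, 107.5]
ee_rot: [0.943, -0.332, 0.001, -0.001]
contact_force: [-0.1, 0.5, 0.0]
gripper_width: 85.1
grasp_force: 0.0
[-0.002 -0.007  0.002 -0.003  0.003  0.001] [ 0.665  0.46  -0.209  0.001 -0.9    0.228]
```

```bash
python3 -m creep '{"translation":[[0,0,-2],[0,0,-4],[0,0,-5.1],[0,0,-5.1],[0,0,-5.1]],"delta_rot":[[0,0,0],[0,0,0],[0,0,0],[0,0,0],[0,0,0]],"hand":[8.54,8.54,8.54,8.54,8.54]}'
python3 -m creep '{"translation":[[0,0,0],[0,0,0],[0,0,0],[0,0,0],[0,0,0],[0,0,0]],"delta_rot":[[0,0,0],[0,0,0],[0,0,0],[0,0,0],[0,0,0],[0,0,0]],"hand":[6.5,6,5.5,5.5,5.5,5.5]}'
```

```text
clock: 3.02
position: [557.1, 233.5, 56.3]
ee_rot: [0.943, -0.332, 0.001, -0.001]
contact_force: [-0.2, -0.8, -0.2]
gripper_width: 85.2
grasp_force: 0.0
clock: 3.78
position: [557.0, 233.3, 57.0]
ee_rot: [0.943, -0.332, 0.001, -0.001]
contact_force: [-1.2, -1.5, 5.6]
gripper_width: 67.5
grasp_force: 66.5
```

```bash
python3 -m creep '{"translation":[[0,0,1],[0,0,2.5],[0,0,4.5],[0,0,6.5],[0,0,8],[0,0,8]],"delta_rot":[[0,0,0],[0,0,0],[0,0,0],[0,0,0],[0,0,0],[0,0,0]],"hand":[5.5,5.5,5.5,5.5,5.5,5.5]}'
python3 -m creep '{"translation":[[-0.2,-1.3,0],[-0.8,-4.5,0],[-1.5,-8.5,0],[-2.2,-13,0],[-2.8,-17,0],[-3.3,-20.3,0],[-3.6,-22.2,0],[-3.6,-22.2,0]],"delta_rot":[[0,0,0],[0,0,0],[0,0,0],[0,0,0],[0,0,0],[0,0,0],[0,0,0],[0,0,0]],"hand":[5.5,5.5,5.5,5.5,5.5,5.5,5.5,5.5]}'
python3 -m creep '{"translation":[[0,0,-1.5],[0,0,-3.5],[0,0,-5.5],[0,0,-6.8],[0,0,-7.5],[0,0,-7.5]],"delta_rot":[[0,0,0],[0,0,0],[0,0,0],[0,0,0],[0,0,0],[0,0,0]],"hand":[5.5,5.5,5.5,5.5,5.5,5.5]}'
python3 - <<'E'
from h import *
p,d=get_image("side");cv2.imwrite("pics/s2.png",p[150:350,150:450,::-1]);W=cloud("side",d);z=W[...,2]
s=W[(abs(W[...,0]-521)<60)&(abs(W[...,1]-12)<60)];print(s[s[:,2]<120][:,2].max())
print(read_state()["joints"].round(3))
E
```

```text
clock: 4.53
position: [557.1, 233.5, 137.0]
ee_rot: [0.943, -0.332, 0.001, -0.001]
contact_force: [-0.4, -0.3, -1.5]
gripper_width: 67.6
grasp_force: 67.6
clock: 5.52
position: [519.7, 9.8, 134.8]
ee_rot: [0.943, -0.333, -0.001, 0.0]
contact_force: [0.0, 0.9, -2.1]
gripper_width: 67.8
grasp_force: 67.7
clock: 6.28
position: [520.3, 11.2, 59.8]
ee_rot: [0.943, -0.332, -0.0, 0.0]
contact_force: [-0.3, 0.3, -0.8]
gripper_width: 68.1
grasp_force: 67.7
119.97733331720622
[ 0.334  0.405 -0.462  0.    -0.703  0.56 ]
```

View pics/s2.png

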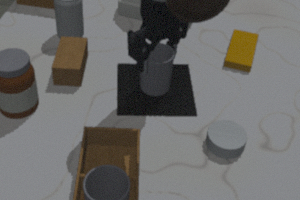

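```bash
python3 -m creep '{"translation":[[0,0,-0.2],[0,0,-0.35],[0,0,-0.35]],"delta_rot":[[0,0,0],[0,0,0],[0,0,0]],"hand":[5.5,5.5,5.5]}'
python3 - <<'E'
from h import *
p,d=get_image("side");W=cloud("side",d);cv2.imwrite("pics/s3.png",cv2.resize(p[260:400,210:310,::-1],None,fx=4,fy=4))
for u in range(268,286,4):print(u,[(tuple(p[v,u]),W[v,u].round().astype(int).tolist()) for v in (308,316,324)])
E
```

```text
clock: 6.7
position: [520.4, 11.0, 57.0]
ee_rot: [0.943, -0.333, 0.0, -0.0]
contact_force: [0.1, 0.0, -1.8]
gripper_width: 67.7
grasp_force: 67.7
268 [((np.uint8(70), np.uint8(54), np.uint8(35)), [552, 211, 6]), ((np.uint8(70), np.uint8(56), np.uint8(43)), [547, 228, 6]), ((np.uint8(54), np.uint8(56), np.uint8(60)), [531, 300, 84])]
272 [((np.uint8(73), np.uint8(57), np.uint8(40)), [545, 209, 6]), ((np.uint8(72), np.uint8(54), np.uint8(36)), [540, 227, 8]), ((np.uint8(47), np.uint8(46), np.uint8(50)), [524, 303, 90])]
276 [((np.uint8(108), np.uint8(85), np.uint8(52)), [538, 207, 5]), ((np.uint8(85), np.uint8(67), np.uint8(47)), [534, 225, 6]), ((np.uint8(61), np.uint8(61), np.uint8(57)), [517, 307, 98])]
280 [((np.uint8(77), np.uint8(60), np.uint8(38)), [531, 205, 5]), ((np.uint8(75), np.uint8(63), np.uint8(45)), [527, 225, 9]), ((np.uint8(75), np.uint8(58), np.uint8(43)), [523, 239, 6])]
284 [((np.uint8(75), np.uint8(60), np.uint8(42)), [524, 204, 6]), ((np.uint8(65), np.uint8(51), np.uint8(34)), [520, 222, 7]), ((np.uint8(71), np.uint8(57), np.uint8(33)), [516, 239, 7])]
```

View pics/s3.png

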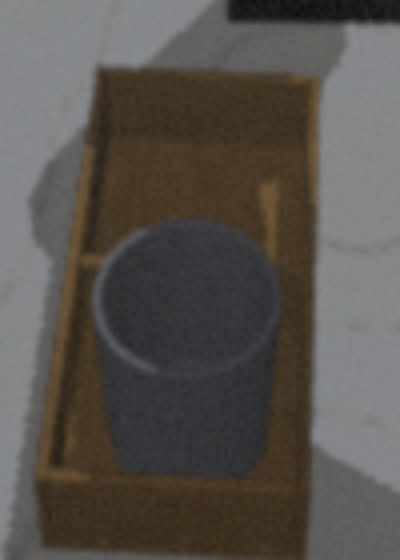

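The empty cup is at (190,290) in the crop. The bright strip at (270,200) is just a light patch on the caddy floor (z≈5 mm), so no sweet was lost.

```bash
python3 -m creep '{"translation":[[0,0,-0.1],[0,0,-0.2],[0,0,-0.2]],"delta_rot":[[0,0,0],[0,0,0],[0,0,0]],"hand":[5.5,5.5,5.5]}'; python3 -m creep '{"translation":[[0,0,0],[0,0,0],[0,0,0],[0,0,0],[0,0,0]],"delta_rot":[[0,0,0],[0,0,0],[0,0,0],[0,0,0],[0,0,0]],"hand":[7,8.54,8.54,8.54,8.54]}'
```

```text
clock: 7.12
position: [520.7, 10.9, 56.0]
ee_rot: [0.943, -0.332, 0.0, -0.0]
contact_force: [-2.5, -1.0, 6.4]
gripper_width: 68.2
grasp_force: 68.3
clock: 7.75
position: [520.4, 11.0, 54.7]
ee_rot: [0.943, -0.332, -0.0, 0.0]
contact_force: [0.1, -0.2, -0.1]
gripper_width: 85.7
grasp_force: 0.0
```

```bash
python3 -m creep '{"translation":[[0,0,2],[0,0,6],[0,0,12],[0,0,16],[0,0,18],[0,0,18]],"delta_rot":[[0,0,0],[0,0,0],[0,0,0],[0,0,0],[0,0,0],[0,0,0]],"hand":[8.54,8.54,8.54,8.54,8.54,8.54]}'
python3 - <<'E'
from h import *
p,d=get_image("wrist");W=cloud("wrist",d);z=W[...,2];cv2.imwrite("pics/w4.png",p[:,:,::-1])
q=W[(z>85)&(z<100)&(np.hypot(W[...,0]-520,W[...,1]-11)<50)];print(circ(q[:,:2]),q[:,2].max(), len(q))
s=read_state();print(s["joints"].round(4),s["position"])
# planar fit, tool down
D=[([1.501,.385,.008,-1.194],[201.8,591.5,231.3]),([.672,.395,-.133,-1.042],[554.7,237.3,171.9]),([.665,.46,-.209,-.9],[557,233.5,107.5]),([.334,.405,-.462,-.703],[520.3,11.2,59.8]),(s["joints"][[0,1,2,4]],s["position"])]
A=[];b=[]
for j,P in D:
    f=j[1]-j[2]; r=np.sqrt(P[0]**2+P[1]**2-160**2)
    A+=[[np.sin(j[1]),np.cos(f),np.sin(f),1,0],[np.cos(j[1]),-np.sin(f),np.cos(f),0,1]];b+=[r,P[2]]
x,res,k,_=np.linalg.lstsq(A,b,rcond=None);print("L1,L2,c,a,h-T",x,res,k)
E
```

```text
clock: 8.5
position: [521.1, 11.2, 236.4]
ee_rot: [0.943, -0.332, 0.002, -0.001]
contact_force: [-0.1, 0.2, -1.1]
gripper_width: 85.7
grasp_force: 0.0
[519.    8.5  32.4] 92.62095060702427 1177
[ 3.3320e-01  2.0360e-01 -2.4080e-01 -6.0000e-04 -1.1258e+00  5.5970e-01] [520.15280892  11.11154675 234.69323322]
L1,L2,c,a,h-T [ 565.61487734  423.08819324    0.87787329   -1.74823735 -137.90739435] [0.73297083] 5
```

View pics/w4.png

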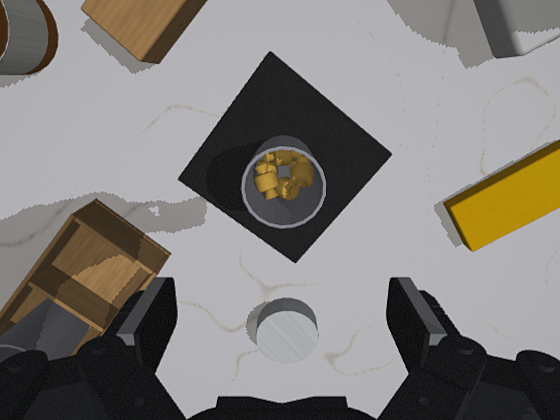

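The wrist view shows the cup at (284,187) on the mat (corners (270,52), (392,153), (296,262), (179,180)), with the sweets in it and released. Next I tilt the tool, which also shows me the arm's wrist geometry.

```bash
python3 -m creep '{"translation":[[-2,0,2],[-4,0,4],[-6,0,6],[-6,0,6],[-6,0,6]],"delta_rot":[[3.3,-9.5,0],[6.5,-18.9,0],[9.8,-28.4,0],[9.8,-28.4,0],[9.8,-28.4,0]],"hand":[8.54,8.54,8.54,8.54,8.54]}'
python3 - <<'E'
from h import *
s=read_state();j=s["joints"];P=s["position"];print(j.round(4),P,s["ee_rot"])
print(R.from_quat(s["ee_rot"]).as_matrix().round(3))
f=j[1]-j[2];el=np.array([565.6*np.sin(j[1])+423.1*np.cos(f), 565.6*np.cos(j[1])-423.1*np.sin(f)])
u=np.array([np.cos(j[0]),np.sin(j[0])]);l=np.array([-u[1],u[0]])
rp=P[:2]@u;lat=P[:2]@l;pitch=f-j[4]
print("rp,lat",rp,lat,"wrist r",el,"T",(rp-el[0])/np.cos(pitch),"h",P[2]-el[1]+(rp-el[0])*np.tan(pitch),pitch)
E
```

```text
clock: 9.18
position: [460.3, 11.0, 294.2]
ee_rot: [0.911, -0.321, 0.202, -0.161]
contact_force: [0.1, 0.5, 1.6]
gripper_width: 85.4
grasp_force: 0.0
[ 0.4018 -0.1955 -0.6135  0.0588 -0.6317  0.4533] [460.25579863  11.03803949 294.22744769] [ 0.91109234 -0.32101722  0.20249328 -0.16079542]
[[ 0.712 -0.52   0.472]
 [-0.65  -0.742  0.163]
 [ 0.266 -0.423 -0.866]]
rp,lat 427.91268580165274 -169.84690700340516 wrist r [276.79764552 383.10258422] T 303.4829710634032 h 174.30951029548464 1.0495794321768406
```

```bash
cat > kin.py <<'E'
from h import *
Q=lambda a,t:R.from_euler(a,t).as_matrix()
M=np.array([[0,0,1],[-1,0,0],[0,-1,0]])
lo=np.array([-3.14,-1.21,-1.07,-3.16,-2.99,-3.1]);hi=np.array([3.14,2.06,1.41,2.05,-.16,3.1])
PAR=[565.6,423.1,160,0,165,303,1]
def fk(j,p=PAR):
    L1,L2,dw,ds,h,T,s4=p;f=j[1]-j[2]
    B=Q("z",j[0]);A=B@Q("y",f);C=A@Q("x",s4*j[3]);E=C@Q("y",-j[4])
    P=B@[L1*np.sin(j[1]),-ds,h+L1*np.cos(j[1])]+A@[L2,0,0]+C@[0,-dw,0]+E@[T,0,0]
    return P,E@Q("x",-j[5])@M
def ik(P,Rm,j0):
    def e(j):
        p,r=fk(j);return np.r_[(p-P)/300,R.from_matrix(Rm.T@r).as_rotvec()]
    s=least_squares(e,np.clip(j0,lo+1e-3,hi-1e-3),bounds=(lo,hi));return s.x,np.abs(s.fun).max()
E
cat > t.py <<'E'
from kin import *
D=[([1.501,.385,.008,0,-1.194,-.259],[201.8,591.5,231.3]),([.665,.46,-.209,.001,-.9,.228],[557.1,233.5,107.5]),([.334,.405,-.462,0,-.703,.56],[520.3,11.2,59.8]),([.3332,.2036,-.2408,-.0006,-1.1258,.5597],[520.15,11.11,234.7]),([.4018,-.1955,-.6135,.0588,-.6317,.4533],[460.26,11.04,294.2])]
for s4 in(1,-1):
    s=least_squares(lambda x:np.ravel([fk(j,[*x,s4])[0]-P for j,P in D]),PAR[:6]);print(s4,s.x.round(1),s.fun.round(1))
    for j,q in((D[-1][0],[.91109,-.32102,.20249,-.1608]),):print(R.from_matrix(fk(j,[*s.x,s4])[1].T@R.from_quat(q).as_matrix()).as_rotvec())
E
python3 t.py
```

```text
1 [ 552.6  427.1 -239.7  403.5  153.4  276.6] [ 3.7  0.2  0.4  1.  -3.7 -0.3  0.4 -3.8 -0.8  3.6 -3.3 -0.5 -7.2 13.5
  1.1]
[-0.03027954  0.06244086 -0.09486076]
-1 [563.3 422.4 168.6  -8.7 160.2 295.6] [-0.2  0.1 -0.2 -0.3 -0.3 -0.1  0.3  0.2  0.4  0.2 -0.  -0.2  0.  -0.
  0. ]
[1.30640418e-04 1.49529219e-05 4.96549027e-05]
```

```bash
cat >> t.py <<'E'
s=least_squares(lambda x:np.ravel([fk(j,[*x[:3],0,*x[3:],-1])[0]-P for j,P in D]),[563,422,160,160,296]);print(s.x,abs(s.fun).max())
E
python3 t.py|tail -1; sed -i 's/^PAR=.*/PAR=[563.3,422.4,160,0,160,296,-1]/' kin.py
cat > plan.py <<'E'
from kin import *
def tool(psi,p,sg=1):
    t=np.array([np.cos(p)*np.cos(psi),np.cos(p)*np.sin(psi),-np.sin(p)]);y=sg*np.array([-np.sin(psi),np.cos(psi),0])
    return np.c_[np.cross(y,t),y,t]
def pts(j):
    f=j[1]-j[2];A=Q("z",j[0])@Q("y",f);F=Q("z",j[0])@[563.3*np.sin(j[1]),0,160+563.3*np.cos(j[1])]+A@[422.4,0,0]
    return F,F+A@Q("x",-j[3])@[0,-160,0]
if __name__=="__main__":
  cur=read_state()["joints"];G=np.array([520,10.5,62.]);pan=np.array([553,-314,155.]);rng=np.random.default_rng(0)
  for psi in range(-120,121,20):
   for p in(25,):
    for sg in(1,-1):
     Rg=tool(np.radians(psi),np.radians(p),sg);best={}
     for k in range(12):
      j0=cur if k==0 else rng.uniform(lo,hi)*[.5,.5,.7,.7,1,.8]
      j,e=ik(G+23*Rg[:,2],Rg,j0)
      F,Wc=pts(j)
      if e<.01 and F[2]>90 and Wc[2]>90: best[tuple((j/.3).round())]=j
     for j in list(best.values()):
      o=[]
      for th in(-130,130,-110,110):
       Rp=R.from_rotvec(np.radians(th)*Rg[:,2]).as_matrix()@Rg
       a=R.from_rotvec(np.radians(th)*Rg[:,2]).as_matrix()[:,2]
       jp,e=ik(pan-32*a+23*Rg[:,2],Rp,j-[.5,0,0,0,0,np.radians(th)])
       if e<.01:o.append((th,jp.round(2).tolist(),round(float(np.degrees(np.arccos(a[2]))))))
      print(psi,p,sg,j.round(2),[q.round().astype(int).tolist() for q in pts(j)],o)
E
timeout 500 python3 plan.py
```

```text
[563.79337595 422.18310333 159.88853315 160.77846438 296.75423566] 0.5395590454594554
-120 25 1 [ 0.55  0.85 -0.28  0.45 -1.53  1.78] [[515, 315, 148], [644, 225, 177]] [(130, [-0.05, 0.72, -0.34, 0.96, -1.4, -0.24], 110), (110, [-0.05, 0.73, -0.33, 0.96, -1.4, 0.11], 96)]
-120 25 -1 [ 0.55  0.85 -0.28  0.45 -1.53 -1.37] [[515, 315, 148], [644, 225, 177]] [(-130, [-0.02, 0.66, -0.45, 0.94, -1.38, 1.1], 110), (-110, [-0.01, 0.67, -0.46, 0.93, -1.38, 0.74], 96), (110, [-0.05, 0.73, -0.33, 0.96, -1.4, -3.03], 96)]
-100 25 1 [ 0.62  0.78 -0.53  0.71 -1.32  1.76] [[410, 294, 151], [563, 254, 177]] [(130, [-0.09, 0.61, -0.59, 1.33, -1.19, -0.31], 110), (110, [-0.08, 0.63, -0.58, 1.33, -1.19, 0.04], 96)]
-100 25 -1 [ 0.62  0.78 -0.53  0.71 -1.32 -1.39] [[410, 294, 151], [563, 254, 177]] [(-130, [-0.09, 0.56, -0.7, 1.35, -1.18, 1.03], 110), (-110, [-0.08, 0.57, -0.72, 1.36, -1.18, 0.66], 96), (110, [-0.08, 0.63, -0.58, 1.32, -1.19, -3.1], 96)]
-80 25 1 [ 0.63  0.7  -0.8   1.09 -1.17  1.64] [[319, 231, 168], [477, 254, 177]] [(130, [-0.24, 0.52, -0.78, 1.86, -1.04, -0.41], 110), (110, [-0.23,
[... 3126 characters left out ...]
-2.04, -1.17], 96)]
100 25 -1 [-0.24  0.77 -0.   -0.98 -1.54 -2.29] [[674, -168, 273], [563, -233, 177]] [(-130, [-0.58, 0.89, 0.6, -0.85, -2.07, -0.22], 110), (-110, [-0.58, 0.9, 0.61, -0.85, -2.07, -0.56], 96)]
120 25 1 [-0.14  0.84  0.13 -0.81 -1.73  0.92] [[733, -105, 266], [644, -204, 177]] [(-130, [-0.48, 0.95, 0.69, -0.68, -2.26, 3.1], 110), (130, [-0.52, 0.92, 0.6, -0.61, -2.23, -1.35], 110), (-110, [-0.48, 0.97, 0.7, -0.68, -2.25, 2.76], 96), (110, [-0.53, 0.93, 0.6, -0.6, -2.22, -0.98], 96)]
120 25 -1 [-0.14  0.84  0.13 -0.81 -1.73 -2.23] [[733, -105, 266], [644, -204, 177]] [(-130, [-0.48, 0.95, 0.68, -0.67, -2.25, -0.03], 110), (-110, [-0.48, 0.97, 0.7, -0.68, -2.25, -0.38], 96)]
```

```bash
cat > way.py <<'E'
from plan import *
def show(J,n,Pc=None,Rc=None):
    """rows of n waypoints, restarted each 8, relative to pose at start of each call"""
    P0,R0=fk(J[0]);P0=P0 if Pc is None else Pc;R0=R0 if Rc is None else Rc
    for i in range(1,len(J)):
        P,Rm=fk(J[i]);print(i,((P-P0)/10).round(1).tolist(),np.degrees(R.from_matrix(Rm@R0.T).as_rotvec()).round(1).tolist(),P.round().astype(int),[q.round().astype(int).tolist() for q in pts(J[i])])
        if i%8==0:P0,R0=P,Rm;print("--")
E
python3 - <<'E'
from way import *
s=read_state();cur=s["joints"]
Rg=tool(np.radians(40),np.radians(25),1);G=np.array([520,10.5,62.])
jg,e=ik(G+23*Rg[:,2],Rg,[-.48,.6,-.52,-1.71,-1.01,1.06]);print(jg.round(3),e)
jp,e=ik(G+(23-130)*Rg[:,2],Rg,jg);print(jp.round(3),e)
print(fk(cur)[0]-s["position"])
J=[cur+(jp-cur)*k/16 for k in range(17)];show(J,16,s["position"],R.from_quat(s["ee_rot"]).as_matrix())
E
```

```text
[-0.485  0.596 -0.515 -1.712 -1.011  1.065] 4.026408835973901e-16
[-0.698  0.425 -0.571 -1.462 -1.115  0.932] 3.049097249955081e-12
[ 0.07048438 -0.12293325 -0.92961446]
1 [-1.4, -1.9, -3.4] [2.5, 5.0, -4.7] [446  -8 260] [[276, 95, 531], [325, -57, 526]]
2 [-3.0, -3.3, -6.5] [5.4, 9.8, -9.4] [430 -22 230] [[296, 80, 521], [328, -76, 502]]
3 [-4.7, -4.3, -9.2] [8.8, 14.4, -14.1] [413 -32 202] [[315, 62, 509], [327, -94, 478]]
4 [-6.4, -4.9, -11.7] [12.7, 18.5, -18.7] [396 -38 177] [[332, 42, 498], [324, -112, 455]]
5 [-8.0, -5.1, -13.8] [17.0, 22.4, -23.2] [380 -40 156] [[347, 20, 485], [319, -128, 432]]
6 [-9.3, -4.9, -15.6] [21.8, 25.8, -27.6] [367 -38 138] [[361, -4, 472], [313, -143, 409]]
7 [-10.4, -4.5, -17.1] [26.9, 28.7, -32.0] [357 -34 123] [[372, -30, 459], [305, -156, 388]]
8 [-11.0, -3.9, -18.3] [32.5, 31.1, -36.3] [350 -28 111] [[381, -57, 445], [297, -168, 367]]
--
9 [-0.2, 0.7, -0.8] [5.1, 1.5, -5.2] [348 -21 103] [[388, -85, 431], [288, -178, 347]]
10 [0.1, 1.3, -1.4] [10.2, 2.5, -10.6] [351 -15  97] [[391, -115, 416], [279, -187, 328]]
11 [0.8, 1.7, -1.7] [15.4, 2.9, -16.1] [358 -10  95] [[392, -145, 401], [271, -194, 309]]
12 [2.0, 1.9, -1.8] [20.5, 2.6, -21.7] [370  -9  94] [[391, -176, 385], [263, -201, 292]]
13 [3.5, 1.7, -1.6] [25.6, 1.8, -27.4] [385 -11  95] [[386, -207, 369], [256, -207, 276]]
14 [5.3, 0.9, -1.3] [30.5, 0.4, -33.3] [404 -19  98] [[378, -237, 353], [250, -212, 261]]
15 [7.4, -0.4, -0.9] [35.2, -1.6, -39.3] [424 -32 102] [[367, -267, 336], [244, -218, 246]]
16 [9.6, -2.4, -0.4] [39.7, -4.2, -45.4] [446 -52 107] [[354, -297, 319], [240, -224, 232]]
--
```

```bash
python3 -m creep '{"translation":[[-1.4,-1.9,-3.4],[-3,-3.3,-6.5],[-4.7,-4.3,-9.2],[-6.4,-4.9,-11.7],[-8,-5.1,-13.8],[-9.3,-4.9,-15.6],[-10.4,-4.5,-17.1],[-11,-3.9,-18.3]],"delta_rot":[[2.5,5,-4.7],[5.4,9.8,-9.4],[8.8,14.4,-14.1],[12.7,18.5,-18.7],[17,22.4,-23.2],[21.8,25.8,-27.6],[26.9,28.7,-32],[32.5,31.1,-36.3]],"hand":[8.54,8.54,8.54,8.54,8.54,8.54,8.54,8.54]}'
python3 -m creep '{"translation":[[-0.2,0.7,-0.8],[0.1,1.3,-1.4],[0.8,1.7,-1.7],[2,1.9,-1.8],[3.5,1.7,-1.6],[5.3,0.9,-1.3],[7.4,-0.4,-0.9],[9.6,-2.4,-0.4]],"delta_rot":[[5.1,1.5,-5.2],[10.2,2.5,-10.6],[15.4,2.9,-16.1],[20.5,2.6,-21.7],[25.6,1.8,-27.4],[30.5,0.4,-33.3],[35.2,-1.6,-39.3],[39.7,-4.2,-45.4]],"hand":[8.54,8.54,8.54,8.54,8.54,8.54,8.54,8.54]}'
cat > g.py <<'E'
from way import *
s=read_state();print(s["joints"].round(3),s["position"])
Rn=R.from_quat(s["ee_rot"]).as_matrix();Rg=tool(np.radians(40),np.radians(25),1);G=np.array([520,10.5,62.])
print("rot err",np.degrees(R.from_matrix(Rg@Rn.T).as_rotvec()),"shift cm to grasp",(G+23*Rg[:,2]-s["position"])/10,"in tool",Rg.T@(G+23*Rg[:,2]-s["position"]))
E
python3 g.py
python3 - <<'E'
from h import *
p,d=get_image("wrist");cv2.imwrite("pics/w5.png",p[:,:,::-1])
W=cloud("wrist",d);z=W[...,2]
q=W[(z>10)&(z<90)&(np.hypot(W[...,0]-520,W[...,1]-10)<45)];print(len(q),circ(q[:,:2],33.))
E
```

```text
clock: 10.18
position: [351.5, -28.1, 110.2]
ee_rot: [0.707, -0.656, -0.1, -0.244]
contact_force: [-0.6, 0.4, -0.1]
gripper_width: 85.4
grasp_force: 0.0
clock: 11.18
position: [448.0, -53.7, 106.1]
ee_rot: [-0.285, 0.793, 0.185, 0.505]
contact_force: [-0.2, 0.6, -0.6]
gripper_width: 85.2
grasp_force: 0.0
[-0.704  0.435 -0.569 -1.464 -1.116  0.937] [448.0259079  -53.70462002 106.06328265]
rot err [-0.23327525 -0.13245186  0.26752686] shift cm to grasp [ 8.79423491  7.76035786 -5.37835027] in tool [ -0.80773885   2.91953777 128.99481073]
11241 (array([521.3,   7.4]), 33.0)
```

View pics/w5.png

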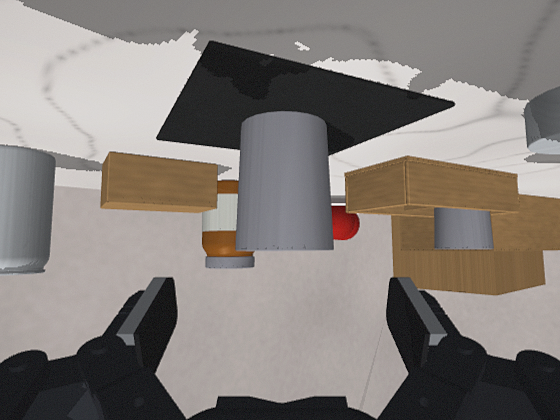

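The wrist view is upside down. The cup stands at (286,180), centred between the fingers at x≈160 and 405. The camera is below the hand, so I check its clearance from the table.

```bash
sed -i 's/520,10.5,62/521,9.5,62/' g.py; python3 g.py; python3 -c "
from h import *
s=read_state();c=get_calibration('wrist');print(c['xyz'],R.from_quat(s['ee_rot']).as_matrix().T@(c['xyz']-s['position']))"
```

```text
[-0.707  0.438 -0.568 -1.467 -1.116  0.937] [448.82161211 -55.64147385 105.16861408]
rot err [-0.33724113 -0.18151144  0.59335352] shift cm to grasp [ 8.81466449  7.85404324 -5.28888341] in tool [ -1.93922344   3.50589063 129.30432107]
[ 320.80642944 -159.86963358   89.28844476] [  83.97240358    0.63033852 -143.00983939]
```

```bash
python3 -m creep '{"translation":[[0.8,0.9,0.3],[1.6,1.7,0.5],[1.6,1.7,0.5],[1.6,1.7,0.5]],"delta_rot":[[-3,3,0.2],[-4.8,5.2,0.4],[-4.8,5.2,0.4],[-4.8,5.2,0.4]],"hand":[8.54,8.54,8.54,8.54]}'; sed -i 's/9.5,62/9.5,64/;s/radians(25)/radians(32)/' g.py; python3 g.py
```

```text
clock: 11.72
position: [462.2, -35.0, 111.8]
ee_rot: [-0.303, 0.821, 0.166, 0.454]
contact_force: [0.2, 0.3, 0.3]
gripper_width: 85.4
grasp_force: 0.0
[-0.551  0.331 -0.543 -1.399 -0.956  0.731] [462.16246319 -34.97846298 111.77977136]
rot err [ 0.23356886 -0.00364915 -0.43382001] shift cm to grasp [ 7.3779315   5.70161036 -5.99679144] in tool [  1.48443362  -3.74756024 110.78865649]
```

```bash
python3 -m creep '{"translation":[[0.9,0.3,-0.7],[2.2,1.3,-1.8],[3.6,2.5,-2.9],[3.6,2.5,-2.9]],"delta_rot":[[0.2,0,-0.4],[0.2,0,-0.4],[0.2,0,-0.4],[0.2,0,-0.4]],"hand":[8.54,8.54,8.54,8.54]}'; python3 g.py
```

```text
clock: 12.22
position: [498.4, -9.7, 82.0]
ee_rot: [-0.299, 0.822, 0.166, 0.455]
contact_force: [-0.3, -0.6, -0.1]
gripper_width: 85.5
grasp_force: 0.0
[-0.484  0.425 -0.521 -1.507 -0.904  0.809] [498.42564257  -9.73249657  82.00868682]
rot err [-0.03327297 -0.0923679   0.04255946] shift cm to grasp [ 3.75161357  3.17701372 -3.01968299] in tool [-0.44272011  0.22242987 57.69233147]
```

```bash
python3 -m creep '{"translation":[[1.2,1,-1],[2.4,2,-2],[3.7,3.2,-3],[3.7,3.2,-3],[3.7,3.2,-3]],"delta_rot":[[0,0,0],[0,0,0],[0,0,0],[0,0,0],[0,0,0]],"hand":[8.54,8.54,8.54,8.54,8.54]}'; python3 g.py
```

```text
clock: 12.85
position: [535.2, 22.2, 53.6]
ee_rot: [-0.299, 0.822, 0.165, 0.456]
contact_force: [0.6, 0.1, -0.3]
gripper_width: 85.2
grasp_force: 0.0
[-0.409  0.513 -0.491 -1.618 -0.862  0.888] [535.21712183  22.17673727  53.57559996]
rot err [0.07404197 0.06077779 0.00489389] shift cm to grasp [ 0.07246564 -0.01390967 -0.1763743 ] in tool [ 1.24895055 -0.57235438  1.32958537]
```

```bash
python3 -m creep '{"translation":[[0,0,0],[0,0,0],[0,0,0],[0,0,0],[0,0,0],[0,0,0]],"delta_rot":[[0,0,0],[0,0,0],[0,0,0],[0,0,0],[0,0,0],[0,0,0]],"hand":[6.5,6,5.5,5.5,5.5,5.5]}'; python3 -m creep '{"translation":[[0,0,0.5],[0,0,1.5],[0,0,3],[0,0,5],[0,0,5],[0,0,5]],"delta_rot":[[0,0,0],[0,0,0],[0,0,0],[0,0,0],[0,0,0],[0,0,0]],"hand":[5.5,5.5,5.5,5.5,5.5,5.5]}'
python3 - <<'E'
from h import *
p,d=get_image("side");cv2.imwrite("pics/s6.png",cv2.resize(p[70:330,180:480,::-1],None,fx=2,fy=2))
s=read_state();print(s["joints"].round(3),s["position"])
E
```

```text
clock: 13.6
position: [535.8, 21.9, 54.5]
ee_rot: [-0.299, 0.821, 0.165, 0.457]
contact_force: [-1.5, -2.7, 6.6]
gripper_width: 66.5
grasp_force: 66.8
clock: 14.35
position: [534.8, 22.1, 102.9]
ee_rot: [-0.299, 0.822, 0.165, 0.455]
contact_force: [-0.0, 0.1, -1.8]
gripper_width: 66.5
grasp_force: 66.8
[-0.367  0.386 -0.47  -1.52  -0.836  0.688] [534.74231741  22.09501179 102.67063555]
```

View pics/s6.png

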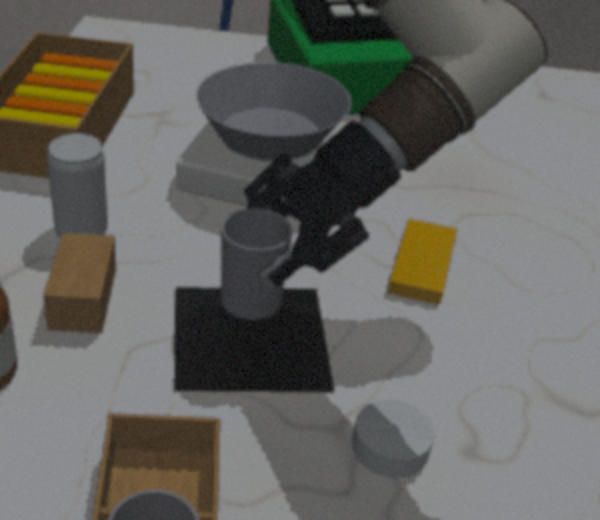

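The cup is held upright above the mat; in the crop it is at (258,260) and the pan at (275,110). Next I plan the carry and the pour.

```bash
cat > pour.py <<'E'
from way import *
pr=[]
for n in("scene","side"):
    W=cloud(n,np.load(n+"0.npy"));m=(W[...,2]>107)&(W[...,2]<116)&(np.hypot(W[...,0]-553,W[...,1]+314)<112)
    c=circ(W[m][:,:2]);pr.append(c[:2]);print(n,m.sum(),c)
pan=np.array([*np.mean(pr,0),0])
def path(pf,th,zf,N,back=15):
    s=read_state();R0=R.from_quat(s["ee_rot"]).as_matrix();t0=R0[:,2];psi=np.arctan2(t0[1],t0[0])
    Rf=R.from_rotvec(th*(tool(psi,pf)[:,2])).as_matrix()@tool(psi,pf)
    rel=R.from_matrix(Rf@tool(psi,np.radians(32)).T)
    U=tool(psi,np.radians(32)); pd=rel.as_matrix()[:,2].copy();pd[2]=0;pd/=np.linalg.norm(pd)
    return s,U,rel,pd
E
python3 - <<'E'
from pour import *
s,U,rel,pd=path(np.radians(10),np.radians(140),160,30)
print("tilt rotvec",np.degrees(rel.as_rotvec()),"final tilt",np.degrees(np.arccos(rel.as_matrix()[2,2])),"pourdir",pd)
j=s["joints"]
# carry pose: cup upright, mouth over pan
for k in range(31):
    u=k/30;r=R.from_rotvec(u*rel.as_rotvec()).as_matrix();a=r[:,2];Rm=r@U
    mouth=pan-20*pd+[0,0,245-80*min(1,u*1.3)];P=mouth-32*a+23*Rm[:,2]
    j,e=ik(P,Rm,j)
    if k%3==0:print(k,j.round(2),round(e,4),P.round(),round(np.degrees(np.arccos(a[2]))),[q.round().astype(int).tolist() for q in pts(j)])
E
```

```text
scene 729 [ 553.4 -314.2   94.9]
side 450 [ 553.3 -315.    94.5]
tilt rotvec [106.78169313  76.68112674 -50.3245809 ] final tilt 123.21302890151848 pourdir [-0.16340011 -0.98655988  0.        ]
0 [-0.74  0.47  0.04 -1.09 -1.24  0.31] 0.0 [ 572. -282.  201.] 0 [[472, -429, 487], [379, -443, 358]]
3 [-0.75  0.49  0.04 -1.11 -1.28  0.1 ] 0.0 [ 567. -275.  192.] 13 [[475, -438, 471], [381, -449, 343]]
6 [-0.75  0.52  0.04 -1.13 -1.33 -0.11] 0.0 [ 564. -268.  184.] 26 [[476, -448, 455], [381, -453, 327]]
9 [-0.77  0.54  0.04 -1.16 -1.37 -0.32] 0.0 [ 561. -262.  179.] 39 [[476, -458, 438], [380, -456, 310]]
12 [-0.78  0.57  0.03 -1.19 -1.4  -0.52] 0.0 [ 560. -256.  175.] 52 [[474, -468, 421], [379, -458, 293]]
15 [-0.79  0.59  0.03 -1.23 -1.43 -0.73] 0.0 [ 560. -252.  171.] 65 [[470, -478, 404], [376, -458, 276]]
18 [-0.81  0.61  0.02 -1.27 -1.45 -0.93] 0.0 [ 562. -249.  169.] 78 [[465, -486, 387], [372, -457, 260]]
21 [-0.82  0.63  0.01 -1.32 -1.46 -1.13] 0.0 [ 565. -248.  166.] 90 [[459, -493, 371], [368, -455, 245]]
24 [-0.83  0.64 -0.01 -1.36 -1.47 -1.34] 0.0 [ 568. -248.  166.] 102 [[452, -498, 359], [364, -451, 234]]
27 [-0.85  0.63 -0.02 -1.4  -1.47 -1.56] 0.0 [ 573. -250.  173.] 113 [[443, -501, 356], [359, -446, 231]]
30 [-0.86  0.63 -0.04 -1.44 -1.45 -1.79] 0.0 [ 578. -254.  179.] 123 [[434, -502, 355], [355, -441, 230]]
```

```bash
python3 -m creep '{"translation":[[0,0,1.5],[0,0,4],[0,0,7],[0,-0.5,9.5],[0.2,-2,10.5],[0.6,-4.5,11],[1,-8,11],[1.5,-12,11]],"delta_rot":[[0,0,0],[0,0,0],[0,0,0],[0,0,0],[0,0,0],[0,0,0],[0,0,0],[0,0,0]],"hand":[5.5,5.5,5.5,5.5,5.5,5.5,5.5,5.5]}'
python3 -m creep '{"translation":[[0.5,-4,0],[1,-8,0],[1.5,-12,0],[1.8,-15,0],[2.1,-17.5,0],[2.2,-18.4,-0.5],[2.2,-18.4,-0.7],[2.2,-18.4,-0.7]],"delta_rot":[[0,0,0],[0,0,0],[0,0,0],[0,0,0],[0,0,0],[0,0,0],[0,0,0],[0,0,0]],"hand":[5.5,5.5,5.5,5.5,5.5,5.5,5.5,5.5]}'
python3 - <<'E'
from pour import *
s,U,rel,pd=path(np.radians(10),np.radians(140),160,30);P0=s["position"];R0=R.from_quat(s["ee_rot"]).as_matrix();j=s["joints"]
print(P0,j.round(2),np.degrees(R.from_matrix(U@R0.T).as_rotvec()).round(2))
for n in("scene","side"):
    W=cloud(n,np.load(n+"0.npy"));m=(np.hypot(W[...,0]-365,W[...,1]+455)<110);print(n,m.sum(),W[m][:,2].max() if m.any() else 0)
for k in range(1,33):
    u=k/32;r=R.from_rotvec(u*rel.as_rotvec()).as_matrix();a=r[:,2];Rm=r@U
    mouth=pan-20*pd+[0,0,245-80*min(1,u*1.3)];P=mouth-32*a+23*Rm[:,2]
    print(k,((P-P0)/10).round(1).tolist(),np.degrees(R.from_matrix(Rm@R0.T).as_rotvec()).round(1).tolist())
    if k%8==0:P0,R0=P,Rm
E
```

```text
clock: 15.4
position: [549.9, -99.5, 212.1]
ee_rot: [-0.299, 0.822, 0.166, 0.455]
contact_force: [0.5, 0.0, -1.7]
gripper_width: 66.4
grasp_force: 66.9
clock: 16.4
position: [572.0, -281.0, 206.0]
ee_rot: [-0.299, 0.822, 0.166, 0.456]
contact_force: [-1.2, 0.1, -1.8]
gripper_width: 66.1
grasp_force: 66.9
scene 729 [ 553.4 -314.2   94.9]
side 450 [ 553.3 -315.    94.5]
[ 572.00136035 -281.04913516  205.99163924] [-0.74  0.46  0.04 -1.09 -1.24  0.3 ] [-0.03  0.02  0.01]
scene 4556 92.024697278487
side 3716 95.16100807382554
1 [-0.2, 0.1, -0.8] [3.3, 2.4, -1.6]
2 [-0.3, 0.3, -1.1] [6.6, 4.8, -3.1]
3 [-0.5, 0.5, -1.4] [10.0, 7.2, -4.7]
4 [-0.6, 0.8, -1.6] [13.3, 9.6, -6.3]
5 [-0.7, 1.0, -1.9] [16.6, 12.0, -7.8]
6 [-0.8, 1.2, -2.1] [20.0, 14.4, -9.4]
7 [-0.9, 1.4, -2.3] [23.3, 16.8, -11.0]
8 [-1.0, 1.6, -2.5] [26.6, 19.2, -12.6]
9 [-0.1, 0.2, -0.2] [3.3, 2.4, -1.6]
10 [-0.1, 0.4, -0.3] [6.7, 4.8, -3.1]
11 [-0.2, 0.6, -0.5] [10.0, 7.2, -4.7]
12 [-0.2, 0.7, -0.6] [13.3, 9.6, -6.3]
13 [-0.2, 0.9, -0.7] [16.7, 12.0, -7.9]
14 [-0.2, 1.1, -0.8] [20.0, 14.4, -9.4]
15 [-0.2, 1.2, -0.9] [23.3, 16.8, -11.0]
16 [-0.2, 1.3, -1.0] [26.7, 19.2, -12.6]
17 [0.0, 0.1, -0.1] [3.3, 2.4, -1.6]
18 [0.1, 0.2, -0.2] [6.7, 4.8, -3.1]
19 [0.1, 0.3, -0.3] [10.0, 7.2, -4.7]
20 [0.2, 0.3, -0.3] [13.3, 9.6, -6.3]
21 [0.3, 0.4, -0.4] [16.7, 12.0, -7.9]
22 [0.4, 0.4, -0.5] [20.0, 14.4, -9.4]
23 [0.5, 0.4, -0.6] [23.3, 16.8, -11.0]
24 [0.6, 0.4, -0.7] [26.7, 19.2, -12.6]
25 [0.1, -0.0, 0.0] [3.3, 2.4, -1.6]
26 [0.3, -0.1, 0.3] [6.7, 4.8, -3.1]
27 [0.4, -0.1, 0.5] [10.0, 7.2, -4.7]
28 [0.5, -0.2, 0.7] [13.3, 9.6, -6.3]
29 [0.7, -0.3, 0.9] [16.7, 12.0, -7.9]
30 [0.9, -0.4, 1.1] [20.0, 14.4, -9.4]
31 [1.0, -0.5, 1.2] [23.3, 16.8, -11.0]
32 [1.2, -0.6, 1.4] [26.7, 19.2, -12.6]
```

```bash
python3 -m creep '{"translation":[[-0.2,0.1,-0.8],[-0.3,0.3,-1.1],[-0.5,0.5,-1.4],[-0.6,0.8,-1.6],[-0.7,1,-1.9],[-0.8,1.2,-2.1],[-0.9,1.4,-2.3],[-1,1.6,-2.5]],"delta_rot":[[3.3,2.4,-1.6],[6.6,4.8,-3.1],[10,7.2,-4.7],[13.3,9.6,-6.3],[16.6,12,-7.8],[20,14.4,-9.4],[23.3,16.8,-11],[26.6,19.2,-12.6]],"hand":[5.5,5.5,5.5,5.5,5.5,5.5,5.5,5.5]}'
python3 -m creep '{"translation":[[-0.1,0.2,-0.2],[-0.1,0.4,-0.3],[-0.2,0.6,-0.5],[-0.2,0.7,-0.6],[-0.2,0.9,-0.7],[-0.2,1.1,-0.8],[-0.2,1.2,-0.9],[-0.2,1.3,-1]],"delta_rot":[[3.3,2.4,-1.6],[6.7,4.8,-3.1],[10,7.2,-4.7],[13.3,9.6,-6.3],[16.7,12,-7.9],[20,14.4,-9.4],[23.3,16.8,-11],[26.7,19.2,-12.6]],"hand":[5.5,5.5,5.5,5.5,5.5,5.5,5.5,5.5]}'
python3 -m creep '{"translation":[[0,0.1,-0.1],[0.1,0.2,-0.2],[0.1,0.3,-0.3],[0.2,0.3,-0.3],[0.3,0.4,-0.4],[0.4,0.4,-0.5],[0.5,0.4,-0.6],[0.6,0.4,-0.7]],"delta_rot":[[3.3,2.4,-1.6],[6.7,4.8,-3.1],[10,7.2,-4.7],[13.3,9.6,-6.3],[16.7,12,-7.9],[20,14.4,-9.4],[23.3,16.8,-11],[26.7,19.2,-12.6]],"hand":[5.5,5.5,5.5,5.5,5.5,5.5,5.5,5.5]}'
python3 -m creep '{"translation":[[0.1,0,0],[0.3,-0.1,0.3],[0.4,-0.1,0.5],[0.5,-0.2,0.7],[0.7,-0.3,0.9],[0.9,-0.4,1.1],[1,-0.5,1.2],[1.2,-0.6,1.4]],"delta_rot":[[3.3,2.4,-1.6],[6.7,4.8,-3.1],[10,7.2,-4.7],[13.3,9.6,-6.3],[16.7,12,-7.9],[20,14.4,-9.4],[23.3,16.8,-11],[26.7,19.2,-12.6]],"hand":[5.5,5.5,5.5,5.5,5.5,5.5,5.5,5.5]}'
python3 -m creep '{"translation":[[0,0,0],[0,0,0],[0,0,0],[0,0,0],[0,0,0],[0,0,0]],"delta_rot":[[0,0,0],[0,0,0],[0,0,0],[0,0,0],[0,0,0],[0,0,0]],"hand":[5.5,5.5,5.5,5.5,5.5,5.5]}'
python3 - <<'E'
from h import *
p,d=get_image("scene");p2,_=get_image("side")
a=cv2.resize(p[200:350,50:210,::-1],(440,412));b=cv2.resize(p2[80:200,240:380,::-1],(360,309));c=np.zeros((412,800,3),np.uint8);c[:,:440]=a;c[:309,440:]=b;cv2.imwrite("pics/s7.png",c)
s=read_state();print(s["joints"].round(3),s["position"])
E
```

```text
clock: 17.4
position: [562.4, -264.9, 182.3]
ee_rot: [-0.065, 0.853, 0.346, 0.385]
contact_force: [-0.5, 0.1, -1.5]
gripper_width: 66.4
grasp_force: 67.0
clock: 18.4
position: [560.6, -252.0, 172.4]
ee_rot: [0.176, 0.805, 0.494, 0.279]
contact_force: [-0.9, -0.3, -1.5]
gripper_width: 66.4
grasp_force: 67.0
clock: 19.4
position: [566.6, -248.1, 165.4]
ee_rot: [0.4, 0.681, 0.596, 0.146]
contact_force: [-0.2, 0.2, -1.8]
gripper_width: 66.5
grasp_force: 67.1
clock: 20.4
position: [578.7, -254.2, 179.6]
ee_rot: [0.587, 0.493, 0.642, -0.001]
contact_force: [0.1, 0.3, -1.7]
gripper_width: 66.7
grasp_force: 67.2
clock: 21.15
position: [578.4, -255.0, 178.8]
ee_rot: [0.587, 0.493, 0.642, -0.0]
contact_force: [0.2, 0.2, -1.3]
gripper_width: 66.2
grasp_force: 67.2
[-0.86   0.632 -0.035 -1.439 -1.454 -1.785] [ 578.37462828 -255.01377451  178.75301671]
```

View pics/s7.png

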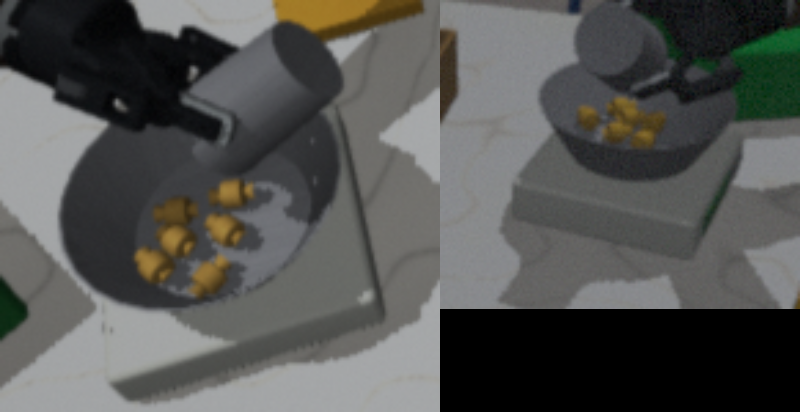

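Six sweets lie in the pan: in the left crop at (232,192), (175,210), (178,240), (225,230), (155,265) and (210,278). The tipped cup is held above them. I turn it back upright and carry it to the mat.

```bash
python3 -m creep '{"translation":[[0,0,0.5],[0,0,1],[0,0,1.5],[-0.2,0,2],[-0.4,0,2.2],[-0.6,0,2.4],[-0.8,0,2.6],[-1,0,2.8]],"delta_rot":[[-6.7,-4.8,3.1],[-13.3,-9.6,6.3],[-20,-14.4,9.4],[-26.7,-19.2,12.6],[-33.4,-24,15.7],[-40,-28.8,18.9],[-46.7,-33.5,22],[-53.4,-38.3,25.2]],"hand":[5.5,5.5,5.5,5.5,5.5,5.5,5.5,5.5]}'
python3 -m creep '{"translation":[[0,0,0.2],[0,0,0.4],[0,0,0.6],[0,0,0.6],[0,0,0.6],[0,0,0.6],[0,0,0.6],[0,0,0.6]],"delta_rot":[[-6.7,-4.8,3.1],[-13.3,-9.6,6.3],[-20,-14.4,9.4],[-26.7,-19.2,12.6],[-33.4,-24,15.7],[-40,-28.8,18.9],[-46.7,-33.5,22],[-53.4,-38.3,25.2]],"hand":[5.5,5.5,5.5,5.5,5.5,5.5,5.5,5.5]}'
python3 - <<'E'
from way import *
s=read_state();Rn=R.from_quat(s["ee_rot"]).as_matrix();P=s["position"];Rg=tool(np.radians(40),np.radians(32),1)
print(P,np.degrees(R.from_matrix(R.from_quat([-.299,.822,.165,.456]).as_matrix()@Rn.T).as_rotvec()),(np.array([535.3,22,54.5])-P)/10)
E
```

```text
clock: 22.25
position: [568.3, -255.0, 206.8]
ee_rot: [0.174, 0.806, 0.492, 0.279]
contact_force: [-0.3, -0.5, -1.0]
gripper_width: 66.7
grasp_force: 67.2
clock: 23.25
position: [568.3, -254.7, 212.9]
ee_rot: [-0.3, 0.822, 0.163, 0.456]
contact_force: [0.2, -0.5, -0.7]
gripper_width: 66.7
grasp_force: 67.2
[ 568.28018337 -254.66981401  212.86530855] [ 0.29239073  0.09554742 -0.00704879] [ -3.29801834  27.6669814  -15.83653086]
```

```bash
python3 -m creep '{"translation":[[-0.3,2.5,0],[-0.8,6.5,0],[-1.4,11.5,0],[-2,16.5,0],[-2.5,21,0],[-3,25,0],[-3.3,27.6,0],[-3.3,27.6,0]],"delta_rot":[[0.3,0.1,0],[0.3,0.1,0],[0.3,0.1,0],[0.3,0.1,0],[0.3,0.1,0],[0.3,0.1,0],[0.3,0.1,0],[0.3,0.1,0]],"hand":[5.5,5.5,5.5,5.5,5.5,5.5,5.5,5.5]}'
python3 -m creep '{"translation":[[0,0,-2],[0,0,-5],[0,0,-8],[0,0,-11],[0,0,-13.5],[0,0,-14.8],[0,0,-15.2],[0,0,-15.2]],"delta_rot":[[0,0,0],[0,0,0],[0,0,0],[0,0,0],[0,0,0],[0,0,0],[0,0,0],[0,0,0]],"hand":[5.5,5.5,5.5,5.5,5.5,5.5,5.5,5.5]}'
python3 -c "
from h import *
s=read_state();print(s['position'],R.from_quat(s['ee_rot']).inv()*R.from_quat([-.299,.822,.165,.456]),s['contact_force'])"
```

```text
clock: 24.25
position: [534.5, 22.8, 213.2]
ee_rot: [-0.298, 0.822, 0.167, 0.456]
contact_force: [0.5, -0.2, 0.2]
gripper_width: 66.2
grasp_force: 67.2
clock: 25.25
position: [535.7, 20.3, 60.8]
ee_rot: [-0.297, 0.823, 0.166, 0.456]
contact_force: [-0.9, -1.2, -0.5]
gripper_width: 66.6
grasp_force: 67.2
[535.74620026  20.31976878  60.78964149] Rotation.from_matrix(array([[ 9.99987232e-01,  5.04985951e-03,  1.84093246e-04],
                            [-5.04988636e-03,  9.99987239e-01,  1.45693499e-04],
                            [-1.83355165e-04, -1.46621289e-04,  9.99999972e-01]])) [-0.88635356 -1.20985523 -0.50152019]
```

```bash
python3 -m creep '{"translation":[[0,0,-0.2],[0,0,-0.4],[0,0,-0.6],[0,0,-0.7],[0,0,-0.7]],"delta_rot":[[0,0,0],[0,0,0],[0,0,0],[0,0,0],[0,0,0]],"hand":[5.5,5.5,5.5,5.5,5.5]}'
```

```text
clock: 25.88
position: [535.5, 21.1, 54.5]
ee_rot: [-0.297, 0.822, 0.167, 0.456]
contact_force: [-1.6, -1.2, 4.0]
gripper_width: 66.3
grasp_force: 67.5
```

Contact with the mat registers. I release the cup and back out along the tool axis.

```bash
python3 -m creep '{"translation":[[0,0,0],[0,0,0],[0,0,0],[0,0,0],[0,0,0]],"delta_rot":[[0,0,0],[0,0,0],[0,0,0],[0,0,0],[0,0,0]],"hand":[7,8.54,8.54,8.54,8.54]}'
python3 -m creep '{"translation":[[-0.6,-0.5,0.5],[-2,-1.6,1.6],[-3.9,-3.3,3.2],[-6.5,-5.5,5.3],[-9.1,-7.6,7.4],[-10.4,-8.7,8.5],[-10.4,-8.7,8.5],[-10.4,-8.7,8.5]],"delta_rot":[[0,0,0],[0,0,0],[0,0,0],[0,0,0],[0,0,0],[0,0,0],[0,0,0],[0,0,0]],"hand":[8.54,8.54,8.54,8.54,8.54,8.54,8.54,8.54]}'
python3 - <<'E'
from h import *
p,d=get_image("scene");cv2.imwrite("pics/s8.png",cv2.resize(p[100:360,40:420,::-1],(760,520)))
W=cloud("scene",d);z=W[...,2]
q=W[(z>84)&(z<100)&(np.hypot(W[...,0]-521,W[...,1]-9)<50)];print(circ(q[:,:2]),len(q),q[:,2].max())
q=W[(z>84)&(z<100)&(np.hypot(W[...,0]-541,W[...,1]-330)<50)];print(circ(q[:,:2]))
E
```

```text
clock: 26.5
position: [535.4, 21.0, 53.8]
ee_rot: [-0.297, 0.823, 0.166, 0.455]
contact_force: [0.3, -0.5, -0.2]
gripper_width: 85.7
grasp_force: 0.0
clock: 27.5
position: [431.5, -65.8, 138.7]
ee_rot: [-0.297, 0.823, 0.166, 0.456]
contact_force: [0.4, -0.6, -0.2]
gripper_width: 85.3
grasp_force: 0.0
[522.1  10.5  32.6] 234 96.57284138838645
[542.1 329.9  32.5]
```

View pics/s8.png

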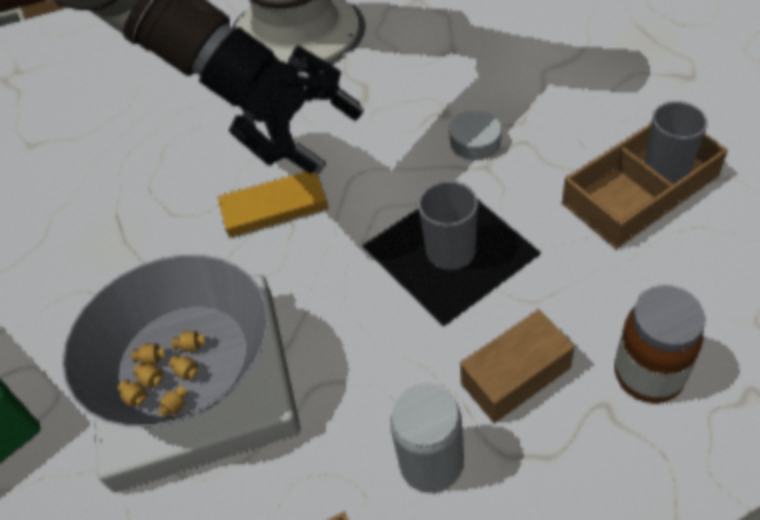

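The empty cup stands upright at (449,225) at the centre of the mat. All six sweets are in the pan around (160,365), the bystanders have not moved, and the gripper at (290,110) is clear. I hand the job in.

```bash
python3 -c "
from bench import job_done
print(job_done())"
```

```text
the job is handed in; nothing more can be done
None
```

The job is handed in at about 27.5 s on the robot clock: all six sweets are in the scale's pan, the empty tumbler stands upright and released on the mat, and the last image shows the other things still in place; the judge's verdict was not shown.

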